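Set a stand post to its marked depth

ROBOT

A 6-joint arm with a two-finger parallel gripper is mounted at the origin on a cart in front of the work surface, level with it; the furniture and walls round the work are solid. World frame = base frame: x ahead of the robot, y to its left, z up, the work surface at z = 0. Lengths are in m, angles in rad, forces in N, time in s.
With the tool pointing down it reaches from about 0.375 to 0.9 m from the base axis. Payload 3.1 kg.
Tool frame: the origin (TCP) lies on the centre line of the jaws, within the pads' length; the fingertips stand 25 mm ahead of it and the grasp point (between the pads) lies 6 mm ahead of it (manip.tips_ahead is the distance from the TCP to the fingertips, in m); z points along the fingers, y is the direction in which the jaws open and shut (so a half turn about z gives the same grasp; the last joint's range is limited). The gripper opens to 85 mm and grips with 20 to 120 N. Pads are 22 mm wide; open, the fingers measure 114 mm over their backs; the gripper's body (76 mm by 85 mm) begins 54 mm behind the grasp point. The pads swing forward as they close: fully open they stand 13 mm farther back than shut.
Start: joints at [-1.456, 0.527, 1.433, -0, 1.181, -0.178], TCP at [0.18, -0.598, 0.256] pointing down, gripper open.
Joint ranges: [-3.08, 3.08], [-0.75, 2.2], [0.22, 2.44], [-1.43, 4.57], [0, 2.65], [-2.85, 2.85]. Speed limits (rad/s): [2.79, 2.79, 3.14, 3.14, 3.14, 3.14].

INTERFACE

Orientations are given as a unit quaternion [x, y, z, w].
In Python, from station import manip gives the robot as it stands.
- The arm moves only by the tool play_rows, never from a script. Its argument "steps" is a list that holds one entry, the list of rows, each a list of 6 numbers: the shift along the tool's x, y, z in m, then the turn, a rotation vector about the tool's x, y, z in degrees. In form: [[[x, y, z, rx, ry, rz], ...]]. A call has 1 to 10 rows; each row shifts and turns the commanded pose from where the row before left it, along the tool's axes as they then stand; what a row does not reach is not made up. A row lasts 1/8 s, in which the tool goes at most 62.5 mm and 10.7 degrees, less where a joint would pass 70% of its speed; a pose out of reach is approached as far as the arm can. A call is refused whole if a number of a shift passes 0.0625 or a number of a turn 10.7, either way. A call with a gripper value outside its range is refused whole. "fingers" is the opening, from 0 (shut) to 1 (fully open), set as the call begins (left out, the last holds). The fingers move at their own pace and stop on an object; "squeeze" is the grip in N (left out, the last holds). Time passes only in rows, so rows that do not move let the fingers close. It gives the time, the measured TCP pose, the force and the opening at its end, in the units of the state.
- manip.sense(): the state, without advancing time (a new reading comes with each control period).
- manip.snapshot(name): name is "scene" or "top" or "wrist"; returns a dict with "img" (420x560x3 uint8, red, green, blue), "K" (3x3 intrinsics, pixels), "world_from_camera" (4x4, takes a point from camera to world coordinates). Camera axes: x right, y down, z forward; pixel columns grow to the right and rows downward; lengths in m; the calibration is good to about 2 mm. A picture is of the moment at which its call begins. There is no depth.
- manip.sign_off(): hands the job in, once; it reports no verdict.
Trained networks look in a picture, given as the dict that the camera call returned (one of the last four; its "shot" number tells which), for a name from the list of things; names that differ only in an ending like _2 or _b are one class to them, and where a whole thing is asked for, a point or a joint stands for the part that bears it (a point fixed in the world has none). Each returns a list of dicts, best first, with "score" (0 to 1); they miss things now and then, are a little off and sometimes report something else, mostly with a low value. They report only what shows in the picture. A call takes as long as a camera call. They do not tell look-alikes from the thing itself.
- manip.regions_of(label, picture): "pixels" (420x560 bool, what is visible of it) and "rect" ([left, top, right, bottom] in pixels, round what is visible of it).
- manip.pinpoint(label, picture): "point" ([column, row] in pixels: a listed point, or the origin of a listed thing).
The state is a dict: "t": time; "q": joint angles; "qd": joint speeds; "tau": joint torques, N m; "tcp_pos": TCP position; "tool_rot": TCP orientation; "force": force on the tool from outside, world axes, zero at the start; "ft_torque": the same for the moment, N m; "finger_gap": opening from 0.0 (shut) to 1.0 (fully open).
Only numpy, scipy, OpenCV 4.12 (cv2) and the standard library are available. Lean on these libraries where they do the work, as an engineer would, in place of code of your own. Each camera call takes 0.05 s, during which the arm holds its last target.

TASK

Set up the lab stand: take the long metal tube out of the storage block and slide it straight down into the sleeve of the round stand foot, until the dark ring round the tube is level with the sleeve's top edge, then let go so that it stands there. It is held by sprung pads, so push it down to the mark but no deeper; leave the short tube in its block.

Things in the scene. Friction and masses are not known exactly. Their poses are not given: they have to be found in the camera images.
- long_tube: long aluminium tube, 20 mm in diameter, 190 mm long, 0.1 kg, black cap on top, lower 3 mm chamfered. Origin: centre of its lower end; z runs up the tube. It starts upright, its lowest 35 mm in an end hole of a fixed grey storage block 70 x 170 x 50 mm high, whose three holes (22 mm wide) stand in a row 55 mm apart.
- long_tube_ring (a point): the centre of the dark ring (5 mm wide) on the long tube's axis, 60 mm above the tube's lower end
- sleeve_mouth (a point): centre of the round stand foot's sleeve mouth, 105 mm above the desk, z up. Fixed foot: dark plate 120 mm wide, 12 mm thick; sleeve 40 mm wide outside (side housings to 31 mm from its axis), bore 24 mm wide, 89 mm deep, deeper than the mark. 11 to 39 mm below the mouth two sprung pads grip the tube: push it past them with 5 to 10 N; it does not drop to the mark by itself and stays where left.
- short_tube: bystander: short aluminium tube, also 20 mm in diameter but 130 mm long and without a ring, upright in the block's other end hole, 110 mm from the long tube (the middle hole is empty). Origin: centre of its lower end, z up. It stays there.
Mind the look-alikes: they are no part of the job. Leave any yellow look-alike of the long_tube alone.

How it is judged:
At the end, for the whole second after the job is handed in: the long tube stands in the sleeve, at rest and within 10 degrees of upright, with its ring within 10 mm above or below the sleeve's top edge and within 8 mm of its axis; the short tube is still in its block (z of long_tube_ring in the frame of sleeve_mouth between -0.01 and 0.01 m and horizontal distance between long_tube_ring and sleeve_mouth below 0.008 m and angle between long_tube's own z axis and vertical below 0.175 rad and linear speed of long_tube below 0.01 m/s); the robot touches nothing.
It fails at once if the short tube is moved more than 25 mm or tipped more than 15 degrees (distance of short_tube from where it was at the start of the episode above 0.025 m or angle between short_tube's own z axis and vertical above 0.262 rad).
It also fails if it takes over 38 s, if anything falls off the work surface, if the arm or the gripper's body presses on something with over 40 N, if the wrist force passes 120 N, or if a joint passes its speed limit or range.

## Working session

There is one attempt and no reset: what is moved stays moved. The work goes in short steps, Python scripts to look and compute and a tool call to move; the robot and the scene stay as the last step left them, time stands still between calls to the robot, and variables do not carry over. Pictures are saved under pics/ and viewed, and the job is handed in when it is done.

Besides the shell and the picture viewer there is one more tool, called as a command line: name --argument value ..., lists and objects as JSON in quotes. play_rows: Moves the arm, as the interface text tells. Its arguments: {"type":"object","properties":{"steps":{"type":"array"},"fingers":{"type":"number"},"squeeze":{"type":"number"}},"required":["steps"]}

```bash
mkdir -p pics; ls; cat > h.py <<'E'
import numpy as np, cv2
from station import manip
def snap(n,f):
    p=manip.snapshot(n); cv2.imwrite('pics/'+f,p['img'][:,:,::-1]); return p
def ray(p,uv):
    T=np.array(p['world_from_camera']);d=np.linalg.inv(p['K'])@np.array([uv[0],uv[1],1.]);return T[:3,3],T[:3,:3]@d
def atz(p,uv,z):
    o,d=ray(p,uv);return o+d*(z-o[2])/d[2]
def proj(p,X):
    T=np.linalg.inv(np.array(p['world_from_camera']));c=T[:3,:3]@np.array(X)+T[:3,3];u=p['K']@c;return u[:2]/u[2]
def tri(rs):
    A=np.zeros((3,3));b=np.zeros(3)
    for o,d in rs:
        d=d/np.linalg.norm(d);M=np.eye(3)-np.outer(d,d);A+=M;b+=M@o
    return np.linalg.solve(A,b)
E
python3 - <<'E'
from h import *
np.set_printoptions(precision=4,suppress=True)
for n in ['scene','top']:
    p=snap(n,n+'1.png')
    print(n,np.array(p['world_from_camera'])[:3,3])
    for l in ['long_tube','long_tube_ring','sleeve_mouth','short_tube']:
        for r in manip.pinpoint(l,p)[:3]: print(l,r['point'],r['score'])
    for l in ['long_tube','short_tube']:
        for r in manip.regions_of(l,p)[:3]: print(l,r['rect'],r['score'])
s=manip.sense();print(s)
E
```

```text
pics
scene [0.1102 0.5209 0.6754]
long_tube [176.9, 316.8] 0.88
long_tube [281.5, 275.6] 0.71
long_tube_ring [168.1, 295.7] 0.92
long_tube_ring [274.5, 250.9] 0.92
sleeve_mouth [326.2, 134.2] 0.72
short_tube [227.2, 285.2] 0.89
long_tube [152.3, 231.2, 182.2, 311.1] 0.77
long_tube [279.5, 193.8, 287.0, 281.3] 0.59
short_tube [216.9, 226.3, 229.8, 276.8] 0.91
top [ 0.3268 -0.1251  0.9494]
long_tube [159.9, 183.1] 0.87
long_tube [242.8, 225.9] 0.77
long_tube_ring [245.7, 224.2] 0.65
long_tube_ring [150.2, 176.7] 0.62
sleeve_mouth [419.4, 190.9] 0.68
short_tube [208.3, 195.3] 0.72
long_tube [122.5, 155.5, 161.4, 183.5] 0.81
long_tube [228.9, 212.8, 248.1, 235.3] 0.66
short_tube [192.6, 179.5, 209.8, 200.3] 0.6
{'t': 0.7, 'q': array([-1.4565,  0.5275,  1.4327,  0.    ,  1.1814, -0.1785]), 'qd': array([ 0.0008,  0.0009, -0.0003,  0.001 , -0.0013,  0.0004]), 'tau': array([ -0.0005, -44.2173, -17.8383,  -0.0003,   0.0008,   0.    ]), 'tcp_pos': array([ 0.1804, -0.5984,  0.2563]), 'tool_rot': array([0.9893, 0.1459, 0.    , 0.    ]), 'force': array([-0.4587, -0.7648,  0.1913]), 'ft_torque': array([-0.0548,  0.0061, -0.0235]), 'finger_gap': 0.9985605118618235}
```

View pics/scene1.png

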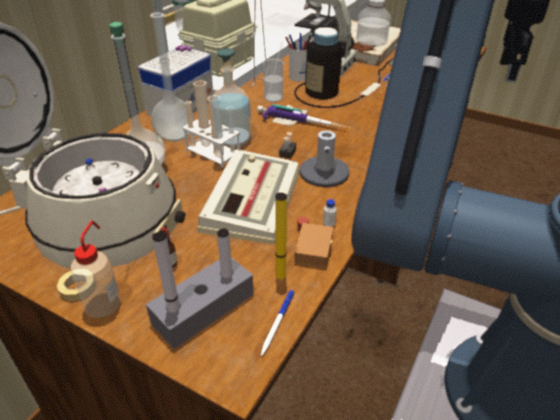

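View pics/top1.png

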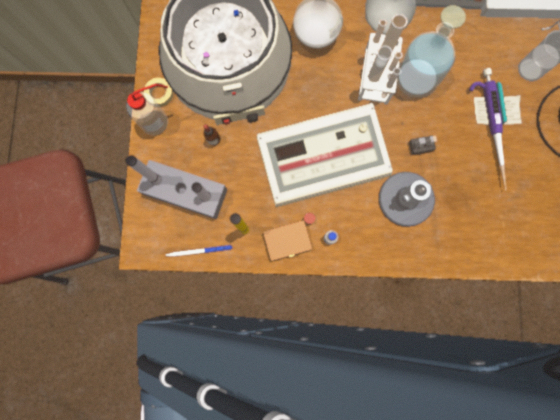

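The long tube stands in the block's outer hole (scene column 160–175, cap at 161,237; in top, cap at 132,161). The short tube is in the hole nearer the foot (scene 225,235). The yellow look-alike is at scene (281,235), and the sleeve mouth is at scene (326,134) and top (420,190). Next I'll triangulate these points.

```bash
python3 - <<'E'
from h import *
np.set_printoptions(precision=4,suppress=True)
a=snap('scene','s2.png');b=snap('top','t2.png')
for p,n in((a,'s'),(b,'t')):
    for l in ['sleeve_mouth','long_tube_ring','short_tube']:
        for r in manip.pinpoint(l,p)[:2]: print(n,l,r['point'],r['score'])
L=dict(ring=((168.1,295.7),(150.2,176.7)),base=((176.9,316.8),(159.9,183.1)),mouth=((326.2,134.2),(419.4,190.9)),short=((227.2,285.2),(208.3,195.3)),cap=((161,236),(131.5,161)),yring=((274.5,250.9),(245.7,224.2)))
for k,(u,v) in L.items():
    X=tri([ray(a,u),ray(b,v)]);print(k,X,proj(a,X)-u,proj(b,X)-v)
print('mouth z.105',atz(a,(326.2,134.2),.105),atz(b,(419.4,190.9),.105))
for n,u in dict(a=(176.9,316.8)).items(): pass
def up(n,s,f=4):
    return cv2.resize(s,None,fx=f,fy=f,interpolation=cv2.INTER_CUBIC)
A=a['img'][220:345,140:265,::-1];B=b['img'][140:225,120:230,::-1];C=a['img'][120:195,290:360,::-1];D=b['img'][165:235,370:445,::-1]
cv2.imwrite('pics/z1.png',np.hstack([cv2.resize(A,(400,400)),cv2.resize(B,(400,309)) if 0 else np.vstack([cv2.resize(B,(400,309)),np.zeros((91,400,3),np.uint8)])]))
cv2.imwrite('pics/z2.png',np.hstack([cv2.resize(C,(373,400)),cv2.resize(D,(427,400))]))
E
```

```text
s sleeve_mouth [325.2, 132.5] 0.88
s long_tube_ring [168.4, 292.0] 0.84
s long_tube_ring [277.7, 254.4] 0.58
s short_tube [228.9, 285.6] 0.91
t sleeve_mouth [415.9, 189.5] 0.7
t long_tube_ring [152.2, 176.7] 0.83
t long_tube_ring [242.3, 223.4] 0.5
t short_tube [209.3, 197.8] 0.54
ring [0.5187 0.1514 0.079 ] [0.7124 0.182 ] [-0.255  -0.5129]
base [0.516  0.1461 0.0238] [-0.1665 -0.0409] [0.0563 0.1193]
mouth [ 0.4979 -0.3834  0.1074] [0.2187 0.0338] [-0.0896 -0.244 ]
short [0.4914 0.041  0.0142] [-1.6353 -0.3909] [0.5232 1.295 ]
cap [0.5169 0.146  0.2027] [-0.6282 -0.1898] [0.2535 0.4749]
yring [ 0.4333 -0.043   0.0543] [2.4111 0.4525] [-0.7674 -2.0372]
mouth z.105 [ 0.5    -0.3871  0.105 ] [ 0.4979 -0.3843  0.105 ]
```

View pics/z1.png

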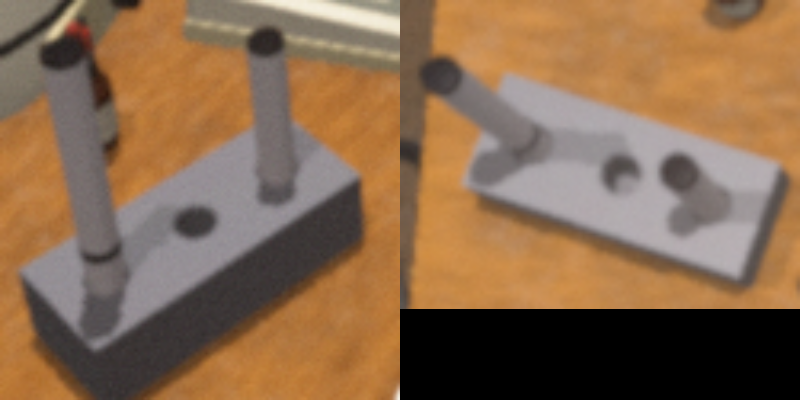

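View pics/z2.png

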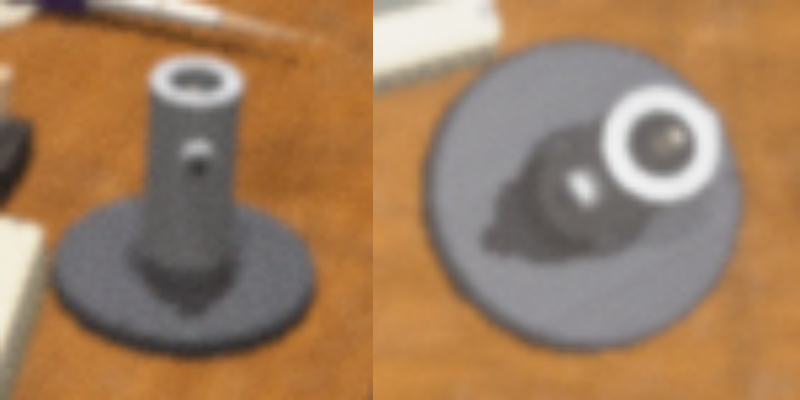

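```bash
python3 - <<'E'
from h import *
np.set_printoptions(precision=4,suppress=True)
a=snap('scene','s3.png');b=snap('top','t3.png')
for n,p,c in(('s',a,(326,134)),('t',b,(420,190))):
    im=p['img'].astype(int);m=(im.min(2)>185);m2=np.zeros_like(m);m2[c[1]-15:c[1]+15,c[0]-15:c[0]+15]=1;m&=m2
    k,lab,st,ce=cv2.connectedComponentsWithStats(m.astype(np.uint8));i=1+np.argmax(st[1:,4])
    print(n,st[i],ce[i])
    x,y,w,h,_=st[i];u=(x+(w-1)/2,y+(h-1)/2);print(u,atz(p,u,.105),atz(p,ce[i],.105))
print('cap',atz(a,(159.0,235.2),.205),atz(b,(130.6,160.2),.205))
print('midhole',atz(a,(200.5,289),.05),atz(b,(180.4,187.7),.05))
print('ring',atz(a,(168.3,294),.075),atz(b,(151.,176.7),.075))
print('shortcap',atz(a,(222.5,232.5),.145),atz(b,(196.6,187.2),.145))
E
```

```text
s [319 132  16   7  50] [326.62 135.28]
(np.float64(326.5), np.float64(135.0)) [ 0.4979 -0.3842  0.105 ] [ 0.4971 -0.3832  0.105 ]
t [411 180  20  20 208] [420.3462 189.5337]
(np.float64(420.5), np.float64(189.5)) [ 0.5008 -0.3865  0.105 ] [ 0.5007 -0.3862  0.105 ]
cap [0.5174 0.1478 0.205 ] [0.5185 0.1474 0.205 ]
midhole [0.502  0.0955 0.05  ] [0.5023 0.095  0.05  ]
ring [0.5246 0.1462 0.075 ] [0.5186 0.1504 0.075 ]
shortcap [0.4845 0.0446 0.145 ] [0.4855 0.0416 0.145 ]
```

play_rows --steps '[[[0.0536,-0.007,-0.01,0,0,-4.96],[0.0532,-0.007,-0.01,0,0,-4.96],[0.0528,-0.007,-0.01,0,0,-4.96],[0.0524,-0.007,-0.01,0,0,-4.96],[0.052,-0.007,-0.01,0,0,-4.96],[0.0515,-0.007,0,0,0,-4.96],[0.0511,-0.007,0,0,0,-4.96],[0.0507,-0.007,0,0,0,-4.96],[0.0503,-0.007,0,0,0,-4.96],[0.0499,-0.007,0,0,0,-4.96]]]' --fingers 1 --squeeze 80

```text
t: 2.45
tcp_pos: [0.5296, -0.2302, 0.3064]
tool_rot: [0.836, 0.549, 0.0, 0.0]
force: [1.0, -0.2, 0.2]
finger_gap: 1.001
```

play_rows --steps '[[[0.0495,-0.007,0,0,0,-4.96],[0.049,-0.007,0,0,0,-4.96],[0.0486,-0.007,0,0,0,-4.96],[0.0482,-0.007,0,0,0,-4.96],[0.0478,-0.007,0,0,0,-4.96],[0.0474,-0.007,0,0,0,-4.96],[0.047,-0.007,0,0,0,-4.96],[0,0,0,0,0,0]]]'

```text
t: 3.45
tcp_pos: [0.5313, 0.1071, 0.3064]
tool_rot: [0.634, 0.774, 0.0, -0.0]
force: [-0.1, -0.3, 0.3]
finger_gap: 1.002
```

```bash
cat >> h.py <<'E'
from scipy.spatial.transform import Rotation as Ro
def toolto(X):
    s=manip.sense();return Ro.from_quat(s['tool_rot']).inv().apply(np.array(X)-s['tcp_pos'])
E
python3 - <<'E'
from h import *
np.set_printoptions(precision=4,suppress=True)
a=snap('scene','s4.png');b=snap('top','t4.png');w=snap('wrist','w4.png')
s=manip.sense();print(s['t'],s['tcp_pos'],s['tool_rot'],s['q'],s['force'])
print('to TCP target',toolto([.518,.148,.166]))
for l in ['long_tube','long_tube_ring']:
    for r in manip.pinpoint(l,w)[:3]: print(l,r['point'],r['score'])
print(proj(w,[.518,.148,.205]),proj(w,[.518,.148,.05]))
E
```

```text
3.6 [0.533  0.1036 0.3065] [0.6356 0.772  0.     0.0004] [-0.0135  0.3586  1.578  -0.0006  1.2044 -0.2065] [-0.7281  0.4993  0.9649]
to TCP target [ 0.0465 -0.0063  0.1404]
long_tube [276.3, 130.2] 0.9
long_tube [174.5, 253.6] 0.7
long_tube_ring [162.2, 280.3] 0.67
long_tube_ring [271.8, 137.2] 0.66
[272.0791 147.0236] [274.8166 133.2349]
```

View pics/w4.png

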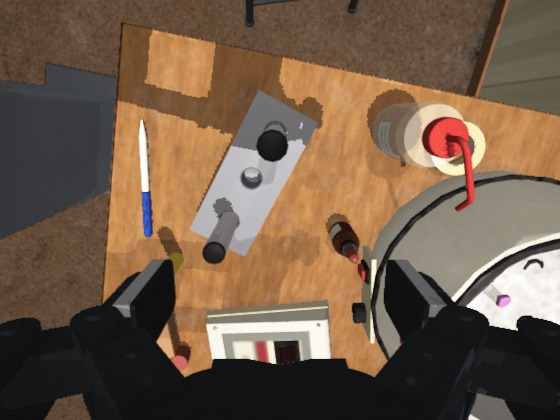

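View pics/s4.png

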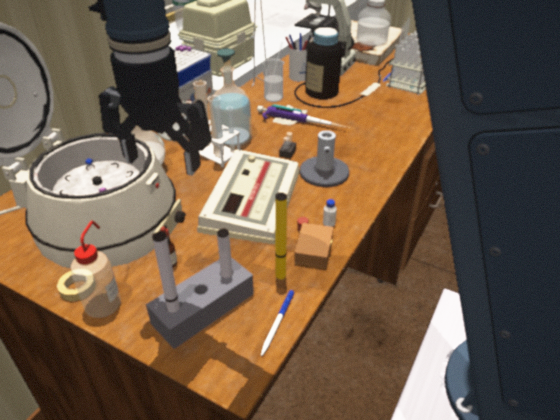

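play_rows --steps '[[[0.0465,-0.0063,0,0,0,0],[0,0,0,0,0,0],[0,0,0.02,0,0,0],[0,0,0,0,0,0],[0,0,0,0,0,0]]]'

```text
t: 4.32
tcp_pos: [0.5182, 0.1477, 0.2867]
tool_rot: [0.636, 0.772, 0.0, 0.0]
force: [0.1, -0.0, 0.1]
finger_gap: 0.997
```

```bash
python3 - <<'E'
from h import *
np.set_printoptions(precision=4,suppress=True)
w=snap('wrist','w5.png')
s=manip.sense();print(s['t'],s['tcp_pos'],s['tool_rot'],s['force'],s['qd'])
print('to TCP target',toolto([.518,.148,.170]))
print(proj(w,[.518,.148,.205]),proj(w,[.518,.148,.05]), proj(w,[.518,.158,.205]))
E
```

```text
4.375 [0.5182 0.1478 0.2869] [0.6359 0.7718 0.0004 0.0005] [0.3491 0.3576 0.1529] [ 0.005  -0.0054 -0.0001  0.0013 -0.0032  0.0022]
to TCP target [ 0.0002 -0.0003  0.1169]
[281.7312 226.3967] [280.4958 179.3366] [284.9587 210.6453]
```

View pics/w5.png

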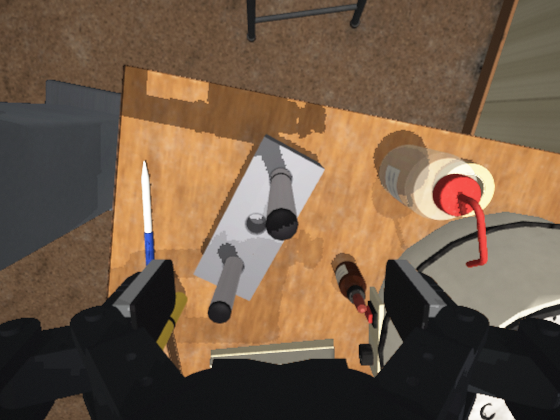

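The wrist view puts the tube cap at (282,223), against (282,226) predicted. The jaws are centred, so I'm descending and gripping.

play_rows --steps '[[[0.001,0,0.03,0,0,0],[0,0,0.03,0,0,0],[0,0,0.03,0,0,0],[0,0,0.027,0,0,0],[0,0,0,0,0,0],[0,0,0,0,0,0],[0,0,0,0,0,0]]]'

```text
t: 5.25
tcp_pos: [0.5184, 0.1496, 0.1708]
tool_rot: [0.635, 0.772, 0.001, 0.001]
force: [-0.6, -0.4, 0.0]
finger_gap: 1.002
```

play_rows --steps '[[[0,0,0,0,0,0],[0,0,0,0,0,0],[0,0,0,0,0,0],[0,0,0,0,0,0],[0,0,0,0,0,0],[0,0,0,0,0,0],[0,0,0,0,0,0],[0,0,0,0,0,0]]]' --fingers 0 --squeeze 80

```text
t: 6.25
tcp_pos: [0.5178, 0.1496, 0.1696]
tool_rot: [0.635, 0.772, 0.0, 0.0]
force: [1.3, 0.7, 2.5]
finger_gap: 0.212
```

```bash
python3 - <<'E'
from h import *
np.set_printoptions(precision=4,suppress=True)
w=snap('scene','s6.png')
s=manip.sense();print(s['t'],s['tcp_pos'],s['tool_rot'],s['force'],s['finger_gap'])
E
```

```text
6.3 [0.5178 0.1496 0.1696] [0.6354 0.7721 0.0005 0.0004] [ 1.3643 -0.6325  3.1949] 0.2173204489177467
```

View pics/s6.png

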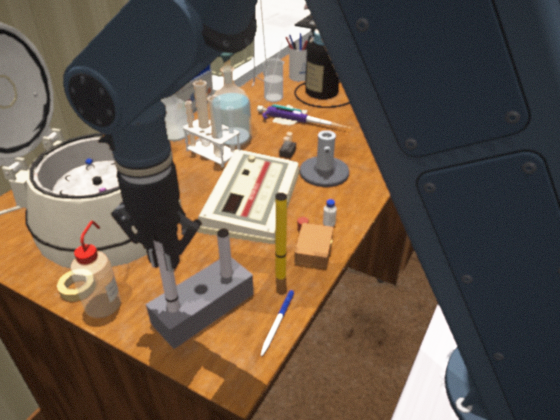

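Fingers closed on the tube (opening 0.21, about 18–20 mm), and the scene picture shows the jaws around its upper part. Lifting straight up.

play_rows --steps '[[[0,0,-0.01,0,0,0],[0,0,-0.015,0,0,0],[0,0,-0.02,0,0,0],[0,0,-0.03,0,0,0],[0,0,-0.04,0,0,0],[0,0,-0.04,0,0,0],[0,0,-0.04,0,0,0],[0,0,-0.035,0,0,0],[0,0,0,0,0,0],[0,0,0,0,0,0]]]'

```text
t: 7.55
tcp_pos: [0.5157, 0.1495, 0.3984]
tool_rot: [0.635, 0.772, -0.001, -0.001]
force: [-0.5, 0.1, -1.0]
finger_gap: 0.213
```

```bash
python3 - <<'E'
from h import *
np.set_printoptions(precision=4,suppress=True)
w=snap('scene','s7.png')
s=manip.sense();print(s['t'],s['tcp_pos'],s['tool_rot'],s['force'],s['finger_gap'],s['q'])
for l in ['long_tube','long_tube_ring']:
    for r in manip.pinpoint(l,w)[:3]: print(l,r['point'],r['score'])
X=s['tcp_pos'].copy();X[2]-=.0946;print(proj(w,X));X[2]-=.06;print(proj(w,X))
print(toolto([.499,-.3855,.42]))
E
```

```text
7.6 [0.5157 0.1494 0.3977] [ 0.6354  0.7722 -0.0016 -0.0016] [-0.0297  0.4984 -2.0852] 0.21222582582179564 [ 0.0738  0.2693  1.4521 -0.      1.4248 -0.1198]
long_tube [281.1, 274.2] 0.73
long_tube [154.5, 212.8] 0.72
long_tube_ring [146.9, 178.9] 0.98
long_tube_ring [276.5, 255.0] 0.61
[147.8883 179.8966]
[155.0306 215.5604]
[-0.5216 -0.1199 -0.0222]
```

View pics/s7.png

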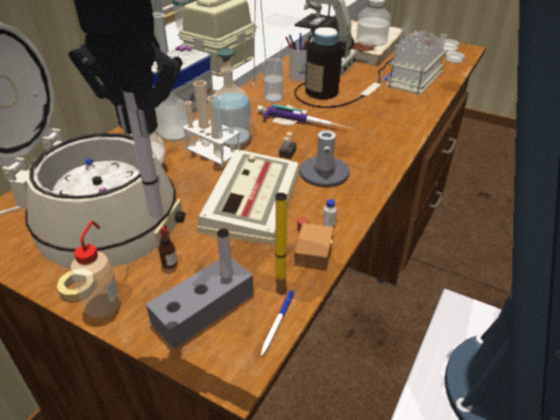

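Ring seen at (147,179), against (148,180) predicted, so the tube is out and held without slipping. Traversing to above the sleeve.

play_rows --steps '[[[-0.0156,-0.0036,0,0,0,0],[-0.0313,-0.0072,0,0,0,0],[-0.0522,-0.012,0,0,0,0],[-0.0522,-0.012,0,0,0,0],[-0.0522,-0.012,0,0,0,0],[-0.0522,-0.012,0,0,0,0],[-0.0522,-0.012,0,0,0,0],[-0.0522,-0.012,0,0,0,0],[-0.0522,-0.012,0,0,0,0],[-0.0522,-0.012,0,0,0,0]]]'

```text
t: 8.95
tcp_pos: [0.5006, -0.3293, 0.3986]
tool_rot: [0.636, 0.772, -0.0, -0.001]
force: [-0.3, 1.4, -0.5]
finger_gap: 0.212
```

play_rows --steps '[[[-0.0365,-0.0084,0,0,0,0],[-0.0209,-0.0048,0,0,0,0],[0,0,0,0,0,0],[0,0,0,0,0,0],[0,0,0,0,0,0],[0,0,0,0,0,0]]]'

```text
t: 9.7
tcp_pos: [0.5003, -0.3845, 0.3997]
tool_rot: [0.635, 0.773, 0.0, 0.0]
force: [0.4, 0.0, -0.6]
finger_gap: 0.212
```

```bash
python3 - <<'E'
from h import *
np.set_printoptions(precision=4,suppress=True)
s=manip.sense();print(s['t'],s['tcp_pos'],s['tool_rot'],s['force'],s['finger_gap'],s['q'])
ps={n:snap(n,n+'8.png') for n in('scene','top','wrist')}
for n,w in ps.items():
  for l in ['long_tube','long_tube_ring','sleeve_mouth']:
    for r in manip.pinpoint(l,w)[:2]: print(n,l,r['point'],r['score'])
  X=s['tcp_pos'].copy();X[2]-=.0946;print(proj(w,X));X[2]-=.06;print(proj(w,X),proj(w,[.499,-.3855,.105]))
print(toolto([.499,-.3855,.42]))
E
```

```text
9.7 [ 0.5003 -0.3845  0.3997] [0.6348 0.7727 0.     0.0001] [ 0.4402  0.0063 -0.5841] 0.21231604171694185 [-0.8321  0.4167  1.2221  0.0001  1.5025 -1.0274]
scene long_tube [279.5, 275.9] 0.96
scene long_tube [329.0, 78.0] 0.77
scene long_tube_ring [275.6, 251.9] 0.96
scene long_tube_ring [327.5, 46.9] 0.93
scene sleeve_mouth [326.0, 136.9] 0.56
[331.473   48.6167]
[329.569   76.5715] [326.3154 134.6187]
top long_tube [247.1, 229.0] 0.54
top long_tube_ring [245.5, 225.2] 0.64
[460.1347 163.8396]
[445.5904 173.0884] [419.9962 190.3743]
wrist long_tube [279.9, 199.3] 0.89
wrist long_tube_ring [280.4, 226.1] 0.64
wrist sleeve_mouth [274.6, 170.5] 0.64
wrist sleeve_mouth [282.2, 199.7] 0.51
[282.0452 220.0446]
[281.3954 197.9827] [279.3564 171.0682]
[ 0.0004 -0.0009 -0.0207]
```

View pics/scene8.png

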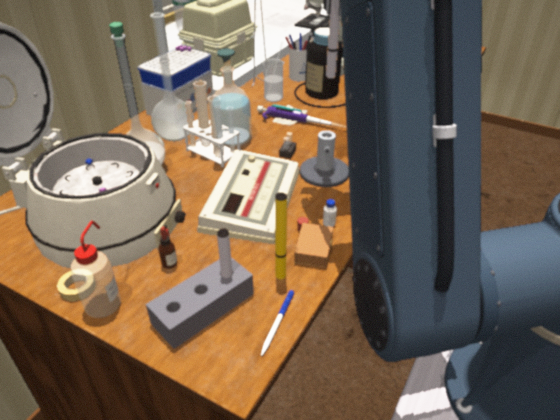

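View pics/wrist8.png

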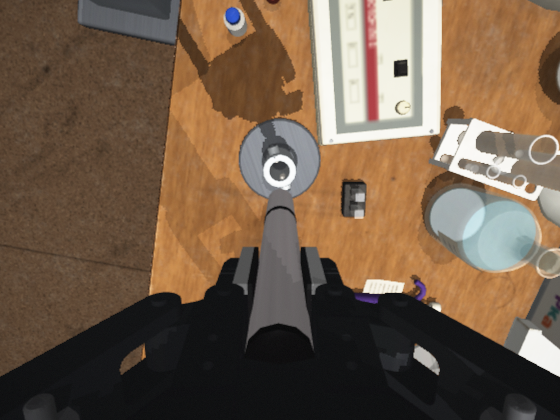

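In the wrist picture the mouth is at (280,170), against (279,171) predicted. The tube end is at about (280,198), as predicted. Next I'll lower it to just above the mouth and compare again.

play_rows --steps '[[[0.0004,-0.0009,0.02,0,0,0],[0,0,0.03,0,0,0],[0,0,0.03,0,0,0],[0,0,0.03,0,0,0],[0,0,0.015,0,0,0],[0,0,0,0,0,0],[0,0,0,0,0,0],[0,0,0,0,0,0]]]'

```text
t: 11.3
tcp_pos: [0.4996, -0.3861, 0.2758]
tool_rot: [0.635, 0.772, -0.0, 0.001]
force: [0.2, 0.3, -0.5]
finger_gap: 0.21
```

```bash
python3 - <<'E'
from h import *
np.set_printoptions(precision=4,suppress=True)
s=manip.sense();print(s['t'],s['tcp_pos'],s['tool_rot'],s['force'],s['finger_gap'])
ps={n:snap(n,n+'9.png') for n in('scene','wrist')}
for n,w in ps.items():
  X=s['tcp_pos'].copy();X[2]-=.1546;print(n,proj(w,X),proj(w,[.499,-.3855,.105]))
a=ps['scene']['img'][60:180,270:390,::-1];b=ps['wrist']['img'][130:290,200:360,::-1]
cv2.imwrite('pics/z9.png',np.hstack([cv2.resize(a,(400,400)),cv2.resize(b,(400,400))]))
E
```

```text
11.3 [ 0.4996 -0.3861  0.2758] [ 0.6354  0.7722 -0.0002  0.0015] [ 0.25    0.2895 -0.5098] 0.2096055161768113
scene [326.627  128.1858] [326.3154 134.6187]
wrist [281.0873 198.3383] [280.4228 193.051 ]
```

View pics/z9.png

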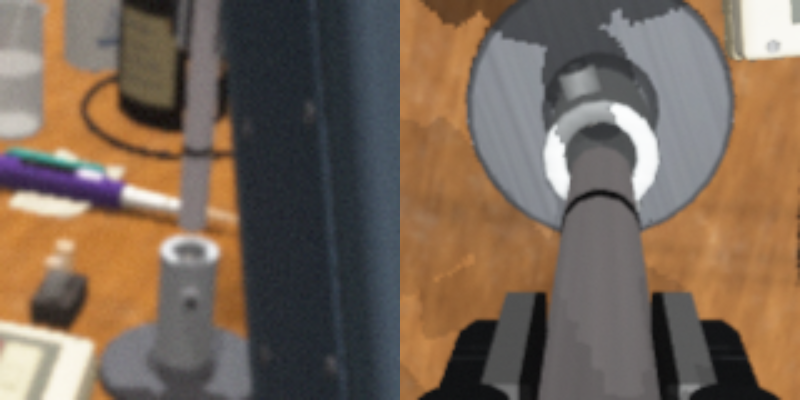

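```bash
python3 - <<'E'
from h import *
a=cv2.imread('pics/scene9.png')[115:150,305:350];b=cv2.imread('pics/wrist9.png')[165:225,255:310]
g=lambda s,w,h:cv2.resize(s,(w,h),interpolation=cv2.INTER_NEAREST)
cv2.imwrite('pics/z9b.png',np.hstack([g(a,405,315),np.zeros((315,5,3),np.uint8),g(b,289,315)]))
import sys
for r in (115,120,124,126): print(r,a[r-115].mean(1).astype(int))
E
```

```text
115 [120 125 149 175 174 154 139 131 129 130 126 125 126 127 127 124 126 128
 127 129 126 125 127 124 125 121 120 119 128 134 134 130 127 127 120  91
  62  48  45  36  38  39  41  43  43]
120 [ 70 102 133 147 164 173 189 201 213 225 234 241 242 242 235 228 239 240
 210 161 131 123 124 126 126 122 116 123 127 133 133 131 133 131 121  99
  66  53  41  48  45  43  40  39  37]
124 [ 86  89  86  81  77  80  77  74  76  86  87  87 100 101 103 102 110 120
 123 125 122 124 125 127 121 120 127 148 168 171 176 177 173 166 155 134
  98  58  47  48  43  41  41  46  43]
126 [127 128 130 125 122 124 119 114 117 115 109  94  89  82  84  80  79  89
 102 121 127 125 125 125 123 115 113 115 123 121 124 130 134 145 147 139
 102  63  50  37  41  43  42  43  44]
```

View pics/z9b.png

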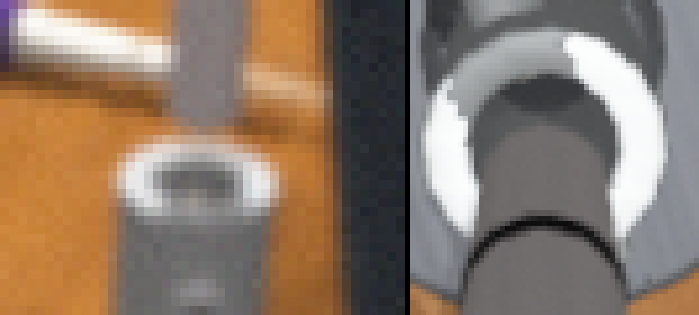

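```bash
python3 - <<'E'
from h import *
np.set_printoptions(precision=2,suppress=True)
s=manip.sense()
ps={n:manip.snapshot(n) for n in('scene','wrist')}
t=np.linspace(0,2*np.pi,73)
def circ(p,c,r):
    P=np.array([proj(p,[c[0]+r*np.cos(k),c[1]+r*np.sin(k),c[2]]) for k in t]);return P.min(0),P.max(0)
B=s['tcp_pos'].copy();zb=B[2]-.1546
for n,p in ps.items():
    print(n,'end r8.5',circ(p,[B[0],B[1],zb],.0085),'r10',circ(p,[B[0],B[1],zb+.003],.01),'ring',circ(p,[B[0],B[1],zb+.06],.01),'mouth outer',circ(p,[.499,-.3855,.105],.02))
    print('d/mm x,y',[proj(p,[B[0]+a,B[1]+b,zb])-proj(p,[B[0],B[1],zb]) for a,b in((.001,0),(0,.001))])
img=ps['wrist']['img'];o=img.copy()
for c,r in((np.r_[B[:2],zb],.0085),(np.r_[B[:2],zb+.003],.01),(np.r_[.499,-.3855,.105],.02),(np.r_[.499,-.3855,.105],.012),(np.r_[B[:2],zb+.0575],.01)):
    P=np.array([proj(ps['wrist'],[c[0]+r*np.cos(k),c[1]+r*np.sin(k),c[2]]) for k in t])
    if 'O' not in dir(): O=cv2.resize(img[150:240,240:330,::-1],(600,600),interpolation=cv2.INTER_CUBIC); f=600/90
    cv2.polylines(O,[np.round(((P-[240,150])+.5)*f).astype(np.int32)],True,(0,0,255) if c[2]!=.105 else (0,200,0),1)
cv2.imwrite('pics/ov.png',O)
E
```

```text
scene end r8.5 (array([322.89, 126.56]), array([330.42, 130.31])) r10 (array([322.3 , 125.07]), array([331.18, 129.47])) ring (array([323.74, 102.17]), array([332.91, 106.38])) mouth outer (array([317.54, 130.23]), array([335.11, 139.14]))
d/mm x,y [array([-0.4 , -0.11]), array([-0.19,  0.19])]
wrist end r8.5 (array([270.57, 188.06]), array([291.77, 208.67])) r10 (array([268.6 , 186.98]), array([293.8 , 211.47])) ring (array([266.1 , 205.53]), array([297.55, 235.58])) mouth outer (array([257.05, 170.14]), array([304.37, 216.32]))
d/mm x,y [array([1.22, 0.23]), array([ 0.24, -1.19])]
```

View pics/ov.png

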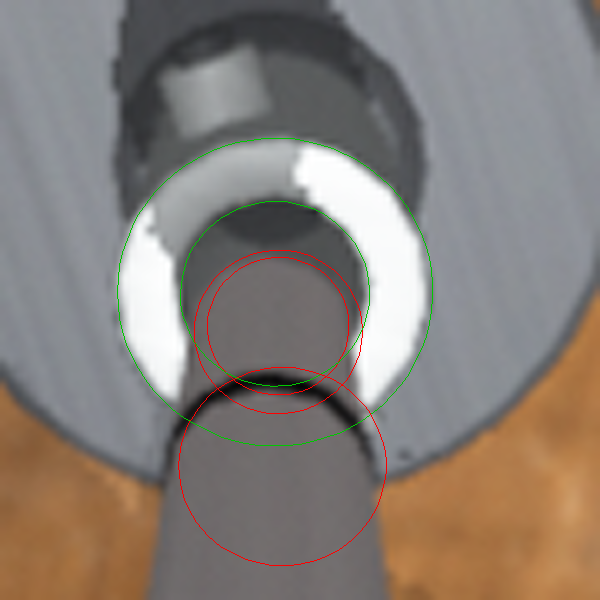

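The overlay shows the predicted mouth rim (green) lying right on the real one. The tube end is centred in it to about 1 mm, so I'm starting the insertion.

play_rows --steps '[[[0,0,0.01,0,0,0],[0,0,0.008,0,0,0],[0,0,0.006,0,0,0],[0,0,0,0,0,0],[0,0,0,0,0,0]]]'

```text
t: 12.12
tcp_pos: [0.4991, -0.3856, 0.2504]
tool_rot: [0.635, 0.772, -0.0, 0.0]
force: [0.6, 0.2, -1.8]
finger_gap: 0.216
```

```bash
python3 - <<'E'
from h import *
s=manip.sense();print(s['t'],s['tcp_pos'],s['force'],s['ft_torque'])
a=snap('scene','s10.png')['img'][60:180,270:390,::-1];b=snap('wrist','w10.png')['img'][130:290,200:360,::-1]
cv2.imwrite('pics/z10.png',np.hstack([cv2.resize(a,(400,400)),cv2.resize(b,(400,400))]))
E
```

```text
12.125 [ 0.49912926 -0.38558803  0.25035319] [ 0.56482961  0.21866776 -1.81732419] [0.03374252 0.02447783 0.00896451]
```

View pics/z10.png

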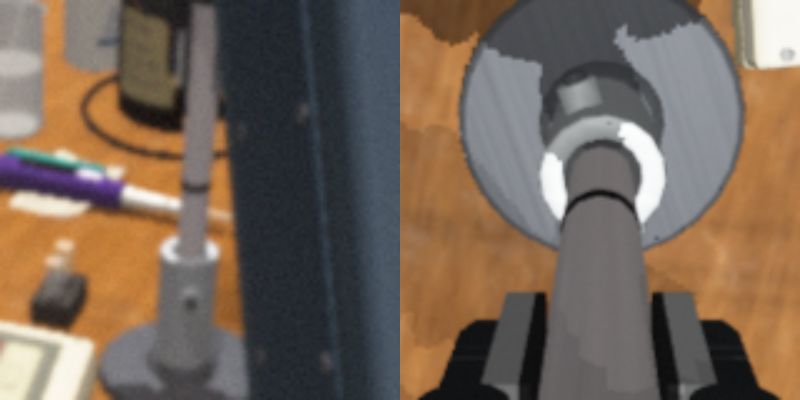

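The tube end is inside the mouth with no side force. Now pushing it past the pads in small steps.

play_rows --steps '[[[0,0,0.005,0,0,0],[0,0,0.005,0,0,0],[0,0,0.005,0,0,0],[0,0,0,0,0,0]]]'

```text
t: 12.72
tcp_pos: [0.4986, -0.385, 0.2339]
tool_rot: [0.635, 0.772, 0.0, -0.001]
force: [0.4, -0.2, -4.6]
finger_gap: 0.214
```

play_rows --steps '[[[0,0,0.005,0,0,0],[0,0,0.005,0,0,0],[0,0,0.005,0,0,0],[0,0,0.005,0,0,0],[0,0,0,0,0,0],[0,0,0,0,0,0]]]'

```text
t: 13.48
tcp_pos: [0.4988, -0.3856, 0.2156]
tool_rot: [0.635, 0.772, -0.0, -0.0]
force: [-2.2, 1.1, 2.9]
finger_gap: 0.217
```

```bash
python3 - <<'E'
from h import *
s=manip.sense();print(s['t'],s['tcp_pos'],s['force'],s['ft_torque'])
p=snap('scene','s11.png');q=snap('wrist','w11.png')
for z in(.1946,.0946):pass
X=s['tcp_pos'].copy();X[2]-=.0946
for n,k in(('s',p),('w',q)):
    print(n,proj(k,X),[ (r['point'],r['score']) for r in manip.pinpoint('long_tube_ring',k)[:2]],proj(k,X+[0,0,.01]))
a=p['img'][60:180,270:390,::-1];b=q['img'][130:290,200:360,::-1]
cv2.imwrite('pics/z11.png',np.hstack([cv2.resize(a,(400,400)),cv2.resize(b,(400,400))]))
E
```

```text
13.475 [ 0.49875921 -0.38556741  0.21555645] [-2.23987468  1.14343984  2.87525883] [0.20494114 0.51136762 0.04707407]
s [326.85045997 128.47248716] [([274.8, 254.5], 0.85)] [327.12174772 124.55619669]
w [281.86824377 220.63052667] [([277.6, 224.1], 0.79)] [281.9909388  225.49817463]
```

View pics/z11.png

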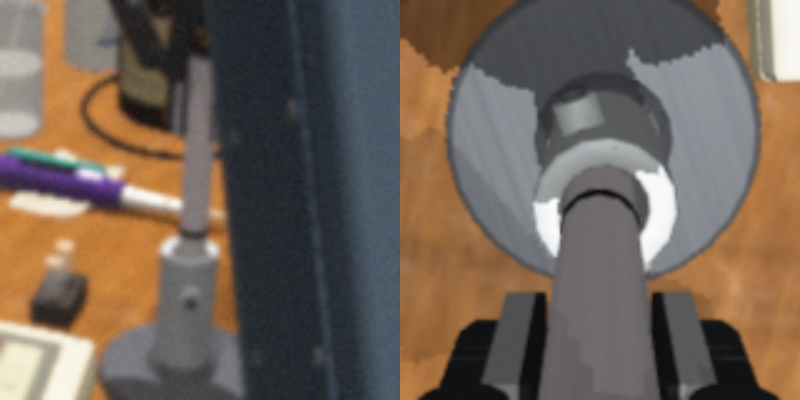

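play_rows --steps '[[[0,0,0.005,0,0,0],[0,0,0.005,0,0,0],[0,0,0.003,0,0,0],[0,0,0,0,0,0],[0,0,0,0,0,0]]]'

```text
t: 14.3
tcp_pos: [0.4989, -0.3855, 0.2022]
tool_rot: [0.635, 0.772, -0.0, -0.0]
force: [-2.8, 0.7, 2.3]
finger_gap: 0.213
```

```bash
cat > v.py <<'E'
from h import *
import sys
k=sys.argv[1]
s=manip.sense();print(s['t'],s['tcp_pos'],s['force'],s['ft_torque'])
p=snap('scene','s%s.png'%k);q=snap('wrist','w%s.png'%k)
a=p['img'][110:160,300:350,::-1];b=q['img'][160:270,225:335,::-1]
cv2.imwrite('pics/z%s.png'%k,np.hstack([cv2.resize(a,(400,400),interpolation=cv2.INTER_CUBIC),cv2.resize(b,(400,400),interpolation=cv2.INTER_CUBIC)]))
E
python3 v.py 12
```

```text
14.3 [ 0.49886536 -0.38547138  0.20218431] [-2.80398972  0.7095549   2.29279848] [ 0.04493252  0.50509433 -0.00947237]
```

View pics/z12.png

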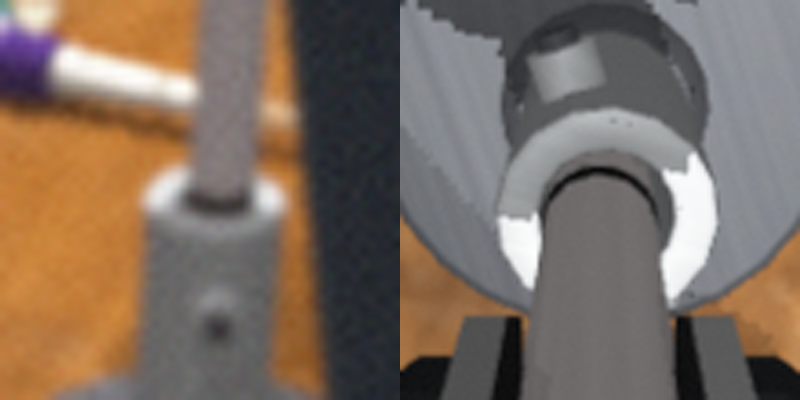

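play_rows --steps '[[[0,0,0.0025,0,0,0],[0,0,0,0,0,0],[0,0,0,0,0,0]]]'

```text
t: 14.78
tcp_pos: [0.499, -0.3855, 0.1999]
tool_rot: [0.635, 0.772, -0.0, 0.0]
force: [-2.9, 0.2, 3.1]
finger_gap: 0.215
```

```bash
python3 v.py 13
```

```text
14.775 [ 0.49895832 -0.38547126  0.19989978] [-2.88948977  0.20856553  3.08412969] [0.12141698 0.60517381 0.01876855]
```

View pics/z13.png

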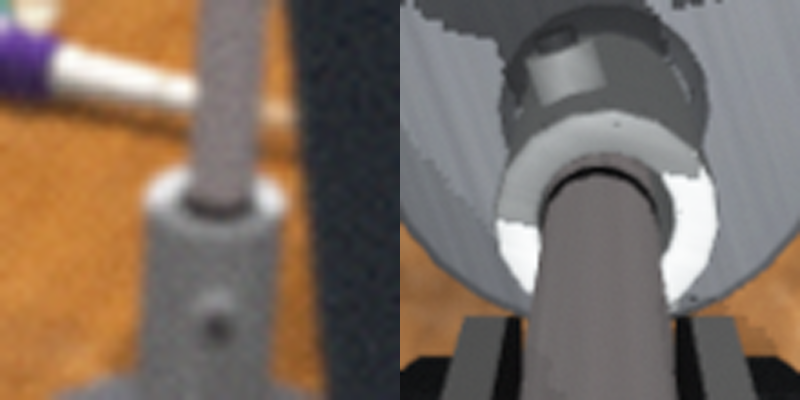

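The dark band is at the rim in both views, and the measured TCP height puts the ring at z≈0.105. Releasing.

play_rows --steps '[[[0,0,0,0,0,0],[0,0,0,0,0,0],[0,0,0,0,0,0],[0,0,0,0,0,0],[0,0,0,0,0,0],[0,0,0,0,0,0],[0,0,0,0,0,0],[0,0,0,0,0,0]]]' --fingers 1

```text
t: 15.88
tcp_pos: [0.499, -0.3855, 0.1998]
tool_rot: [0.635, 0.772, 0.0, 0.0]
force: [-0.0, -0.2, 0.0]
finger_gap: 0.999
```

play_rows --steps '[[[0,0,-0.015,0,0,0],[0,0,-0.03,0,0,0],[0,0,-0.03,0,0,0],[0,0,-0.03,0,0,0],[0,0,-0.03,0,0,0],[0,0,0,0,0,0],[0,0,0,0,0,0]]]'

```text
t: 16.75
tcp_pos: [0.4986, -0.385, 0.3345]
tool_rot: [0.635, 0.772, 0.0, -0.0]
force: [-1.2, -0.1, 0.2]
finger_gap: 1.0
```

```bash
python3 v.py 14; python3 - <<'E'
from h import *
p=manip.snapshot('scene');q=manip.snapshot('wrist')
for n,k in(('s',p),('w',q)):
    print(n,'ring pred',proj(k,[.499,-.3855,.105]),'cap pred',proj(k,[.499,-.3855,.235]),[(r['point'],r['score']) for r in manip.pinpoint('long_tube_ring',k)[:3]])
E
```

```text
16.75 [ 0.49863658 -0.38502728  0.33453298] [-1.22600966 -0.06479419  0.18233397] [-0.01765678  0.03467926 -0.00599477]
s ring pred [326.31543052 134.61871622] cap pred [330.01809459  81.04590926] [([324.1, 134.5], 0.95), ([277.5, 252.5], 0.76)]
w ring pred [281.52614518 182.51719827] cap pred [282.63050636 220.31718788] [([278.2, 186.9], 0.55)]
```

View pics/s14.png

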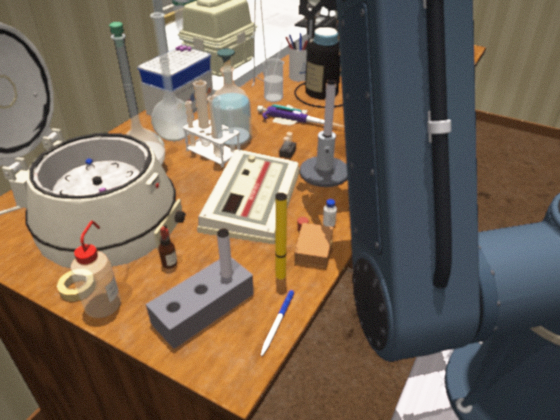

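View pics/w14.png

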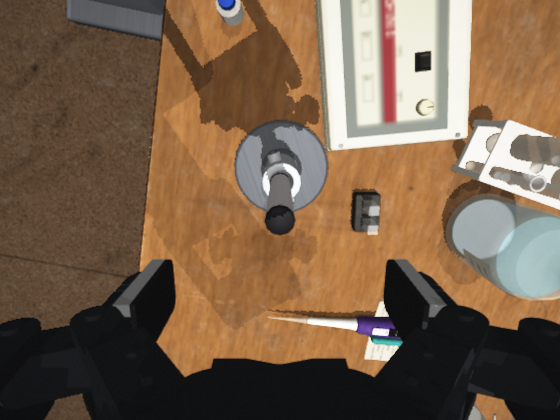

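View pics/z14.png

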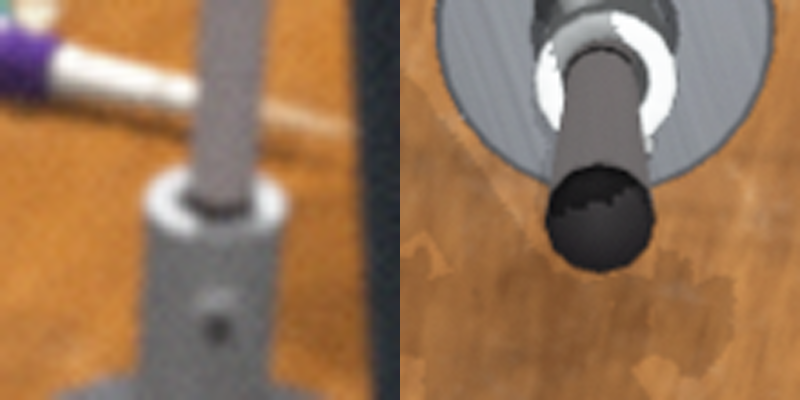

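The tube stands upright in the sleeve. Its cap is at wrist (280,220), against (283,220) predicted, and the dark band is at the rim at scene (327,135). The short tube is still in its block and the gripper is clear, so I'm handing in.

```bash
python3 -c "
from station import manip
print(manip.sign_off(), manip.sense()['t'])"
```

```text
the job is handed in; nothing more can be done
the job is handed in; nothing more can be done
```

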